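Pack up the steriliser's short foot

TASK

The small steriliser on the worktop rocks because its front screw foot hangs clear of the worktop. Take plywood strips from the tray and slide them in flat under the foot, one on top of the other, each pushed endwise fully home against the grey plinth behind the foot, until the foot just bears snugly on them; use no more strips than that takes. Strips not needed stay in the tray, and the bowl, the timer and the pot are left alone.

Things in the scene. Friction and masses are not known exactly. Their poses are not given: they have to be found in the camera images.
- steriliser: white box cabinet with a glazed door, 170 wide x 110 deep x 150 mm high, fixed. Origin: on the worktop straight below the foot's axis; x points into the cabinet (the way a strip is pushed in), y to the left of that, z up. Cabinet front face at x = +15 mm (door handle 17 mm further out at the right, 100 mm and more up), underside 50 mm above the worktop, top at 200 mm.
- plinth_stop (a point): middle of the lower front edge of the grey plinth under the cabinet, 45 mm behind the foot's axis, on the worktop; plinth 158 mm wide, 50 mm high. Strips butt against it: a strip that is home has its origin 25 mm in front of the foot's axis, its outer 95 mm sticking out in front.
- bracket (a point): centre of the steel bracket that carries the foot's screw, on the foot's axis: from 18 mm in front to 18 mm behind it, 50 mm wide, 58 to 64 mm above the worktop; the screw sticks up to at most 100 mm. A hand holding a strip by its middle runs into screw and cabinet before the strip is home: hold it near its outer end to push it home.
- foot: black rubber screw foot, 60 mm across. Origin: centre of its flat underside (16 mm across); axes as the steriliser's. Its height is the gap: 4 to 18 mm at the start. The underside rises as a cone to 11 mm at the rim, so a strip's end rides under it. Sprung: hangs at its lower stop, pushes down about 3 N once lifted, plus 150 N/m; can rise 20 mm. A strip that lifts it is felt as 1 to 9 N of drag.
- tray: low grey tray, 153 x 57 mm, fixed, for the pile of three strips. Origin: centre of its underside; x along its length, z up. Floor 3 mm thick; walls 30 mm high, 4 mm thick round both ends and 44 mm along each long side, 2.5 mm play round the strips; the long sides are open over the middle 65 mm: only there, across their middle, can strips be gripped.
- strip_0: flat plywood packing strip, 140 x 44 x 10 mm with square, slightly rounded ends, 40 to 85 g; the three are alike and may be swapped for one another. Origin: centre of its underside; x along its length, y across its width, z up. Starts flat in the tray's pile, lowest (underside 3 mm above the worktop).
- strip_1: flat plywood packing strip, 140 x 44 x 10 mm with square, slightly rounded ends, 40 to 85 g; the three are alike and may be swapped for one another. Origin: centre of its underside; x along its length, y across its width, z up. Starts flat in the tray's pile, in the middle (underside at 13 mm).
- strip_2: flat plywood packing strip, 140 x 44 x 10 mm with square, slightly rounded ends, 40 to 85 g; the three are alike and may be swapped for one another. Origin: centre of its underside; x along its length, y across its width, z up. Starts flat in the tray's pile, on top (underside at 23 mm, top at 33 mm).
- tint_bowl: bystander: dark tint bowl, 132 x 158 x 54 mm, loose; origin at the centre of its underside.
- timer: bystander: round twist timer, 62 mm across, 37 mm high, loose; origin at the centre of its underside.
- pot: bystander: round lidded white pot, 84 mm across, 27 mm high, loose; origin at the centre of its underside.
Things that resemble listed ones, but are neither listed nor needed, are in the scene too. Leave any yellow look-alike of the strip_2 alone.

How it is judged:
At the end, for the whole second after the job is handed in: The foot bears on strips (over 0.7 N), lifted under 11.8 mm from where it hung. Every strip lies level, either home under the foot (origin 17 to 33 mm before its axis, within 14 mm sideways and 0.15 rad, at rest) or in the tray (within 6 mm of its middle, underside below 26 mm) ((contact force between foot and strip_0 above 0.7 N or contact force between foot and strip_1 above 0.7 N or contact force between foot and strip_2 above 0.7 N) and distance of foot from where it was at the start of the episode below 0.0118 m and linear speed of foot below 0.01 m/s and ((x of strip_0 in the frame of foot between -0.033 and -0.017 m and y of strip_0 in the frame of foot between -0.014 and 0.014 m and angle between the x axis of strip_0 and the x axis of foot, either way round below 0.15 rad and angle between strip_0's own z axis and vertical below 0.06 rad and linear speed of strip_0 below 0.01 m/s) or (x of strip_0 in the frame of tray between -0.006 and 0.006 m and y of strip_0 in the frame of tray between -0.006 and 0.006 m and height (world z) of strip_0 below 0.026 m and angle between strip_0's own z axis and vertical below 0.06 rad)) and ((x of strip_1 in the frame of foot between -0.033 and -0.017 m and y of strip_1 in the frame of foot between -0.014 and 0.014 m and angle between the x axis of strip_1 and the x axis of foot, either way round below 0.15 rad and angle between strip_1's own z axis and vertical below 0.06 rad and linear speed of strip_1 below 0.01 m/s) or (x of strip_1 in the frame of tray between -0.006 and 0.006 m and y of strip_1 in the frame of tray between -0.006 and 0.006 m and height (world z) of strip_1 below 0.026 m and angle between strip_1's own z axis and vertical below 0.06 rad)) and ((x of strip_2 in the frame of foot between -0.033 and -0.017 m and y of strip_2 in the frame of foot between -0.014 and 0.014 m and angle between the x axis of strip_2 and the x axis of foot, either way round below 0.15 rad and angle between strip_2's own z axis and vertical below 0.06 rad and linear speed of strip_2 below 0.01 m/s) or (x of strip_2 in the frame of tray between -0.006 and 0.006 m and y of strip_2 in the frame of tray between -0.006 and 0.006 m and height (world z) of strip_2 below 0.026 m and angle between strip_2's own z axis and vertical below 0.06 rad))); the robot touches nothing.
It fails at once if the tint bowl was shifted by more than 30 mm (distance of tint_bowl from where it was at the start of the episode above 0.03 m).
It fails at once if the timer was shifted by more than 30 mm (distance of timer from where it was at the start of the episode above 0.03 m).
It fails at once if the pot was shifted by more than 30 mm (distance of pot from where it was at the start of the episode above 0.03 m).
It also fails if it takes over 72 s, if anything falls off the work surface, if the arm or the gripper's body presses on something with over 40 N, if the wrist force passes 120 N, or if a joint passes its speed limit or range.

ROBOT

A 7-joint arm with a two-finger parallel gripper is mounted at the origin on a cart in front of the work surface, level with it; the furniture and walls round the work are solid. World frame = base frame: x ahead of the robot, y to its left, z up, the work surface at z = 0. Lengths are in m, angles in rad, forces in N, time in s.
With the tool pointing down it reaches from about 0.425 to 0.95 m from the base axis. Payload 4.7 kg.
Tool frame: the origin (TCP) lies between the finger pads; the fingertips stand 25 mm ahead of it and the grasp point (between the pads) lies 6 mm ahead of it; x points along the fingers, z is the direction in which the jaws open and shut, and the axes are right-handed (so a half turn about x gives the same grasp; the last joint's range is limited). The gripper opens to 85 mm and grips with 20 to 120 N. Pads are 22 mm wide; open, the fingers measure 114 mm over their backs; the gripper's body (76 mm by 85 mm) begins 54 mm behind the grasp point. The pads swing forward as they close: fully open they stand 13 mm farther back than shut.
Start: joints at [-1.298, 0.469, -0.049, 1.532, 0.024, 1.141, -0.082], TCP at [0.201, 0.645, 0.256] pointing down, gripper open.
Joint ranges: [-2.59, 2.59], [-0.33, 1.99], [-1.39, 1.29], [0.1, 2.45], [-1.04, 4.18], [0.21, 1.99], [-2.66, 2.66]. Speed limits (rad/s): [2.57, 2.57, 3.14, 3.14, 3.14, 3.14, 3.14].

INTERFACE

Orientations are given as a 3x3 rotation matrix whose columns are the frame's x, y, z axes.
In Python, from rig import * gives the robot as it stands. Calls block until the motion is done:
- movep(position, orientation): joint-space move of the TCP to a pose.
- move_l(position, attitude=None, feed=0.15, until_force=None): straight line of the TCP; attitude=None keeps the orientation; feed is the mean speed in m/s. With until_force (N) it stops when the force on the tool has changed by that much, and returns True; else False.
- move_joints(angles): joint-space move.
- command_gripper(opening, newtons=None): finger opening in m; newtons is the grip in N (None keeps the last); returns when the fingers have stopped.
- sleep(seconds).
- inverse_kinematics(position, orientation): joint angles nearest the present ones, or None.
- sense(): the state.
- camera(name): name is "scene" or "top" or "wrist"; returns (picture, depth): 384x512x3 uint8, red, green, blue; 384x512 float32, m along the optical axis (not along the pixel's ray), 0 where there is no reading.
- camera_params(name): a dict with "K" (3x3 intrinsics, pixels), "position" and "rotation" of the camera in the world; the wrist camera has in their place "tool_from_camera" (4x4, takes a point from camera to tool coordinates, whose origin is the TCP and whose axes are the tool frame's). Camera axes: x right, y down, z forward; pixel columns grow to the right and rows downward; lengths in m; the calibration is good to about 2 mm. A picture is of the moment at which its call begins: read the wrist's pose just before it. camera_params takes no time and is no camera call.
A pose or a line that the arm cannot do raises Unreachable and nothing moves.
- finish_job(): hands the job in, once; it reports no verdict.
The state is a dict: "time_s": time; "joint_pos": joint angles; "qd": joint speeds; "joint_efforts": joint torques, N m; "position": TCP position; "tcp_rot": TCP orientation; "wrist_force": force on the tool from outside, world axes, zero at the start; "ft_torque": the same for the moment, N m; "finger_gap": finger opening in m.
Only numpy, scipy, OpenCV 4.12 (cv2) and the standard library are available. Lean on these libraries where they do the work, as an engineer would, in place of code of your own. Each camera call takes 0.05 s, during which the arm holds its last target. There are 200 camera calls.

## Working session

There is one attempt and no reset: what is moved stays moved. The work goes in short steps, each a Python script; the robot and the scene stay as the last script left them, time stands still between calls to the robot, and variables do not carry over. Pictures are saved under pics/ and viewed, about 8 in all and at most 12, crops included, and the job is handed in when it is done.

```bash
mkdir -p pics; cat > h.py <<'E'
from rig import *
import numpy as np, cv2
def save(n,f,crop=None,s=1):
    p,d=camera(n)
    np.savez('pics/'+f+'.npz',p=p,d=d)
    q=p[:,:,::-1]
    if crop: q=q[crop[1]:crop[3],crop[0]:crop[2]]
    cv2.imwrite('pics/'+f+'.png',cv2.resize(q,None,fx=s,fy=s))
    return p,d
def cam(n):
    c=camera_params(n); return np.array(c['K']),np.array(c['rotation']),np.array(c['position'])
def world(d,c):
    K,R,t=c
    v,u=np.indices(d.shape)
    P=np.stack([(u-K[0,2])/K[0,0]*d,(v-K[1,2])/K[1,1]*d,d],-1)
    return P@R.T+t
def ray(u,v,z,c):
    K,R,t=c
    r=R@np.array([(u-K[0,2])/K[0,0],(v-K[1,2])/K[1,1],1]); return t+r*(z-t[2])/r[2]
E
python3 - <<'E'
from h import *
a,_=save('top','top0');b,_=save('scene','sc0')
cv2.imwrite('pics/both0.png',cv2.resize(np.hstack([a,b])[:,:,::-1],(800,300)))
print(sense()['position'],sense()['tcp_rot'],sense()['time_s'])
for n in('top','scene'): print(cam(n))
print(camera_params('wrist'))
E
```

```text
[0.2004907  0.64402545 0.2553782 ] [[-4.37458779e-04 -9.54820617e-01  2.97182433e-01]
 [-1.68886536e-03  2.97182743e-01  9.54819127e-01]
 [-9.99998478e-01 -8.42071057e-05 -1.74256866e-03]] 0.1
(array([[415.87830711,   0.        , 259.21427289],
       [  0.        , 415.87830711, 186.78316314],
       [  0.        ,   0.        ,   1.        ]]), array([[-0.03423309, -0.97383716,  0.22465368],
       [-0.9994121 ,  0.03378043, -0.00585937],
       [-0.00188283, -0.22472219, -0.97442105]]), array([0.1671381 , 0.20990435, 1.50655288]))
(array([[367.12267887,   0.        , 247.50024423],
       [  0.        , 367.12267887, 194.87501944],
       [  0.        ,   0.        ,   1.        ]]), array([[ 0.82900505, -0.36813045,  0.42098764],
       [-0.5592135 , -0.53820012,  0.63057188],
       [-0.00555711, -0.75816925, -0.65203413]]), array([ 0.03805695, -0.48461864,  0.80551388]))
{'K': array([[266.73541887,   0.        , 257.55839305],
       [  0.        , 266.73541887, 197.03902982],
       [  0.        ,   0.        ,   1.        ]]), 'tool_from_camera': array([[ 1.25361977e-04, -3.00829323e-01,  9.53677987e-01,
        -1.17708586e-01],
       [ 4.65482252e-04, -9.53677873e-01, -3.00829349e-01,
         7.62384574e-02],
       [ 9.99999884e-01,  4.81632739e-04,  2.04757674e-05,
         1.63841922e-04],
       [ 0.00000000e+00,  0.00000000e+00,  0.00000000e+00,
         1.00000000e+00]])}
```

View pics/top0.png

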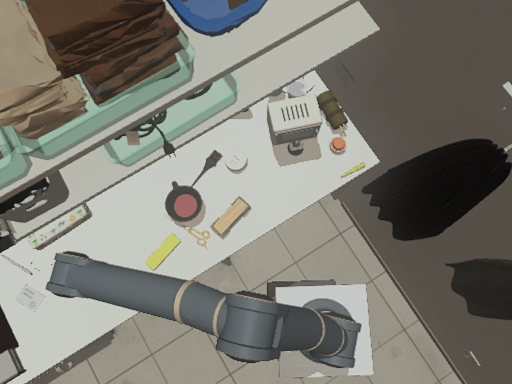

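View pics/sc0.png

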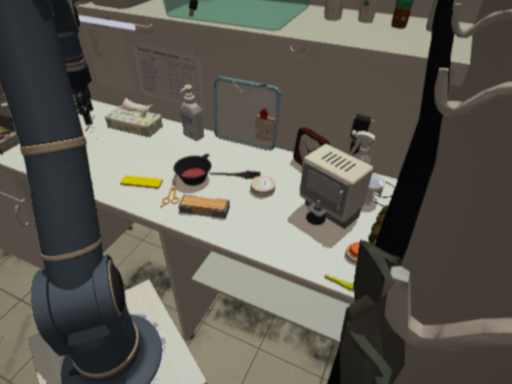

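Top view: the steriliser is at (294,118), with its black foot and bracket at (296,147). The tray holding the orange-brown plywood pile is at (231,217), the yellow look-alike strip at (163,252), the pot at (236,160), the timer at (338,145) and the bowl at (184,204). The plywood pile in the tray fits the description; the yellow strip lies loose, so it's the decoy. Next I measure the steriliser and tray.

```bash
python3 - <<'E'
from h import *
z=np.load('pics/top0.npz');p,d=z['p'],z['d'];c=cam('top');W=world(d,c)
def rect(m,n):
    m=m.astype(np.uint8);k,l,s,ce=cv2.connectedComponentsWithStats(m)
    i=1+np.argmax(s[1:,4]);P=W[l==i]
    r=cv2.minAreaRect((P[:,:2]*1000).astype(np.float32));print(n,s[i],r,'z',np.median(P[:,2]),'box',cv2.boxPoints(r).round().tolist())
def win(u0,v0,u1,v1):
    m=np.zeros(d.shape,bool);m[v0:v1,u0:u1]=1;return m
Z=W[:,:,2]
rect(win(255,80,335,150)&(Z>.185)&(Z<.215),'ster')
rect(win(200,190,262,245)&(Z>.02),'tray')
hsv=cv2.cvtColor(p,cv2.COLOR_RGB2HSV)
rect(win(200,190,262,245)&(hsv[:,:,1]>110)&(Z>.022)&(hsv[:,:,2]>100),'strip')
m=win(280,135,315,160)&(Z>.02)&(Z<.11)
rect(m,'foot'); rect(m&(Z>.055)&(Z<.068),'bracket'); rect(m&(Z>.075),'screw')
for n,w in (('pot',(222,147,250,175)),('timer',(328,134,350,155))): rect(win(*w)&(Z>.012),n)
rect(win(160,175,206,225)&(Z>.012),'bowl')
q=p[90:250,170:350,::-1];q=cv2.resize(q,None,fx=4,fy=4,interpolation=cv2.INTER_CUBIC)[:,:720]
cv2.imwrite('pics/crop0.png',q[:600])
E
```

```text
ster [ 268   94   55   41 1627] ((720.210205078125, 73.14974975585938), (117.52263641357422, 170.81069946289062), 10.038470268249512) z 0.20059338930803206 box [[647.0, 147.0], [677.0, -21.0], [793.0, -1.0], [763.0, 167.0]]
tray [211 196  40  41 601] ((324.0774230957031, 239.67758178710938), (279.7849426269531, 154.22694396972656), 39.60706329345703) z 0.03283585409807621 box [[167.0, 210.0], [265.0, 91.0], [481.0, 269.0], [383.0, 388.0]]Traceback (most recent call last):
  File "<stdin>", line 13, in <module>
  File "<stdin>", line 5, in rect
    return _wrapfunc(a, 'argmax', axis=axis, out=out, **kwds)
    return bound(*args, **kwds)
ValueError: attempt to get argmax of an empty sequence
```

```bash
python3 - <<'E'
from h import *
z=np.load('pics/top0.npz');p,d=z['p'],z['d'];c=cam('top');W=world(d,c)
def rect(m,n):
    m=(m&(d>.3)).astype(np.uint8);k,l,s,ce=cv2.connectedComponentsWithStats(m)
    if k<2: print(n,'none');return
    i=1+np.argmax(s[1:,4]);P=W[l==i]
    r=cv2.minAreaRect((P[:,:2]*1000).astype(np.float32));print(n,s[i],np.round(r[0]),np.round(r[1]),round(r[2],1),'z',np.median(P[:,2]).round(4),'box',cv2.boxPoints(r).round().tolist())
def win(u0,v0,u1,v1):
    m=np.zeros(d.shape,bool);m[v0:v1,u0:u1]=1;return m
Z=W[:,:,2]
rect(win(255,80,335,150)&(Z>.185)&(Z<.215),'ster')
T=win(200,190,262,245)&(Z<.05)
rect(T&(Z>.015),'tray')
hsv=cv2.cvtColor(p,cv2.COLOR_RGB2HSV);print(hsv[214:219,227:232].reshape(-1,3)[::6])
rect(T&(hsv[:,:,1]>90)&(hsv[:,:,2]>110)&(Z>.02),'strip')
m=win(280,135,315,160)&(Z<.11)
rect(m&(Z>.012),'foot'); rect(m&(Z>.055)&(Z<.068),'bracket'); rect(m&(Z>.075),'screw')
for n,w in (('pot',(222,147,250,175)),('timer',(328,134,350,155))): rect(win(*w)&(Z>.012)&(Z<.06),n)
rect(win(160,175,210,225)&(Z>.012)&(Z<.08),'bowl')
q=p[90:240,170:350,::-1];cv2.imwrite('pics/crop0.png',cv2.resize(q,None,fx=4,fy=4,interpolation=cv2.INTER_CUBIC))
E
```

```text
ster [ 268   94   55   41 1627] [720.  73.] [118. 171.] 10.0 z 0.2006 box [[647.0, 147.0], [677.0, -21.0], [793.0, -1.0], [763.0, 167.0]]
tray [211 196  40  41 618] [406. 308.] [ 58. 152.] 45.1 z 0.0326 box [[332.0, 341.0], [440.0, 233.0], [480.0, 274.0], [372.0, 382.0]]
[[ 18  78 192]
 [ 19  78 196]
 [ 21  71 197]
 [ 19  76 197]
 [ 18  78 196]]
strip none
foot [280 135  35  21 304] [651.  58.] [ 51. 127.] 4.9 z 0.0657 box [[620.0, 119.0], [631.0, -7.0], [682.0, -3.0], [671.0, 124.0]]
bracket [288 139  16  12  76] [652.  60.] [33. 56.] 9.9 z 0.0648 box [[631.0, 85.0], [641.0, 29.0], [674.0, 35.0], [664.0, 90.0]]
screw [280 135  35  11 111] [656.  60.] [ 20. 122.] 9.7 z 0.0937 box [[636.0, 119.0], [657.0, -2.0], [677.0, 2.0], [656.0, 122.0]]
pot [225 148  22  23 396] [618. 285.] [79. 83.] 87.9 z 0.0285 box [[575.0, 248.0], [659.0, 245.0], [661.0, 323.0], [578.0, 326.0]]
timer [330 136  17  17 216] [ 665. -101.] [59. 64.] 44.4 z 0.0301 box [[622.0, -99.0], [666.0, -145.0], [709.0, -104.0], [664.0, -58.0]]
bowl [165 181  37  41 970] [455. 478.] [146. 131.] 68.1 z 0.0318 box [[367.0, 435.0], [488.0, 386.0], [543.0, 522.0], [421.0, 571.0]]
```

View pics/crop0.png

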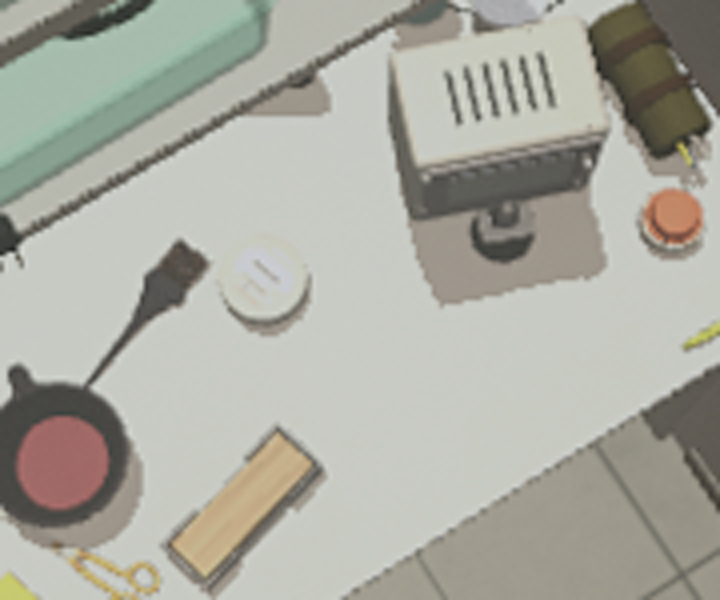

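The crop confirms the tray at crop (245,510) with the wood-coloured pile. The foot's flange is at (502,235) beneath the cabinet front. Foot axis ≈ (651,60) mm with yaw 10° (bracket and box agree). The tray centre is (406,308) mm, its long axis at −45°. I'll calibrate fingertip height by touching bare worktop, then look at the tray from close by.

```bash
cat >> h.py <<'E'
def R(deg):  # tool down, tool z (jaws) at yaw deg
    a=np.radians(deg); x=np.array([0,0,-1.]); z=np.array([np.cos(a),np.sin(a),0]); return np.column_stack([x,np.cross(z,x),z])
F=np.array([.651,.060]); SX=np.array([np.cos(np.radians(10)),np.sin(np.radians(10))]); SY=np.array([-SX[1],SX[0]])
def S(x,y,z): return np.r_[F+x*SX+y*SY,z]
def wcam():
    c=camera_params('wrist');T=np.array(c['tool_from_camera']);s=sense();r=np.array(s['tcp_rot'])
    return np.array(c['K']),r@T[:3,:3],np.array(s['position'])+r@T[:3,3]
E
python3 - <<'E'
from h import *
command_gripper(.052)
movep([.50,.15,.08],R(45))
for g in(.052,.0445):
    command_gripper(g); 
    print(move_l([.50,.15,.005],feed=.04,until_force=3),sense()['position'],sense()['finger_gap'])
    move_l([.50,.15,.05])
command_gripper(.056)
movep([.406,.308,.17],R(45))
c=wcam();p,d=save('wrist','w1',s=1.4)
np.savez('pics/w1c.npz',K=c[0],R=c[1],t=c[2]);W=world(d,c);Z=W[:,:,2]
hsv=cv2.cvtColor(p,cv2.COLOR_RGB2HSV)
m=((abs(Z-.033)<.007)&(hsv[:,:,0]<28)&(hsv[:,:,1]>45)&(hsv[:,:,2]>110)).astype(np.uint8)
k,l,s,_=cv2.connectedComponentsWithStats(m);i=1+np.argmax(s[1:,4]);P=W[l==i]
print(s[i],cv2.minAreaRect((P[:,:2]*1000).astype(np.float32)),np.median(P[:,2]),sense()['time_s'])
E
```

```text
True [0.49996651 0.14997394 0.02168331] 0.05189696952946344
True [0.50000011 0.1500182  0.02298854] 0.044340014045367186
[ 235  115   48  137 5691] ((404.14312744140625, 311.36456298828125), (43.76704406738281, 139.3575439453125), 45.17412567138672) 0.03329973632338423 7.0833
```

View pics/w1.png

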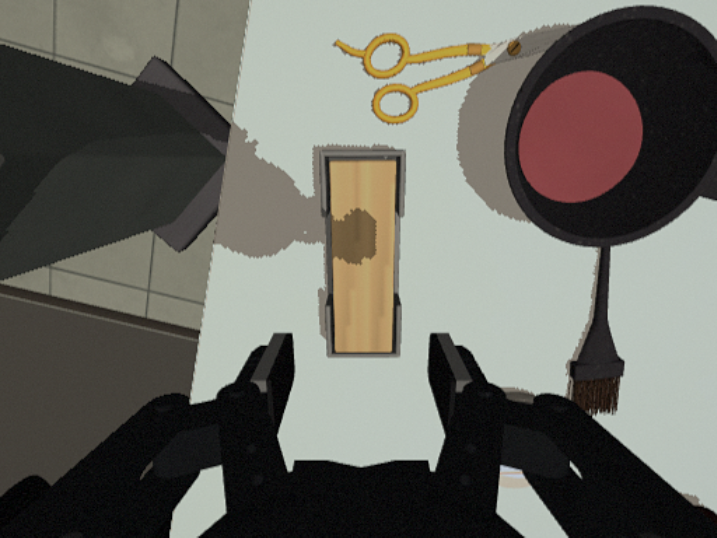

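Wrist view: the plywood pile in the grey tray is at (365,255), aligned with the jaws. It measures 139×44 mm with its top at 33 mm, so it matches. I take the top strip by its upper 8 mm, so the strip below stays put.

```bash
python3 - <<'E'
from h import *
command_gripper(.054)
move_l([.4042,.3113,.075]); f0=np.array(sense()['wrist_force'])
move_l([.4042,.3113,.0475],feed=.06)
command_gripper(.030,45); print('gap',sense()['finger_gap'])
move_l([.4042,.3113,.055],feed=.04); move_l([.4042,.3113,.13]); sleep(.2)
print('gap',sense()['finger_gap'],'dF',np.array(sense()['wrist_force'])-f0)
movep(S(-.110,0,.13),R(100)); sleep(.1)
p,d=camera('top');c=cam('top');W=world(d,c)
pts=[c[1].T@(np.array([.4042,.3113,.02])-c[2])];q=c[0]@pts[0];u,v=(q[:2]/q[2]).astype(int)
print('pile top z',np.median(W[v-3:v+4,u-3:u+4,2]))
c=wcam();p,d=save('wrist','w2',s=1.4);np.savez('pics/w2c.npz',K=c[0],R=c[1],t=c[2])
print(sense()['time_s'])
E
```

```text
gap 0.0430046826596797
gap 0.042412935709482964 dF [-0.64848464 -0.63120117 -1.65665628]
pile top z 0.02403116758569257
11.6583
```

View pics/w2.png

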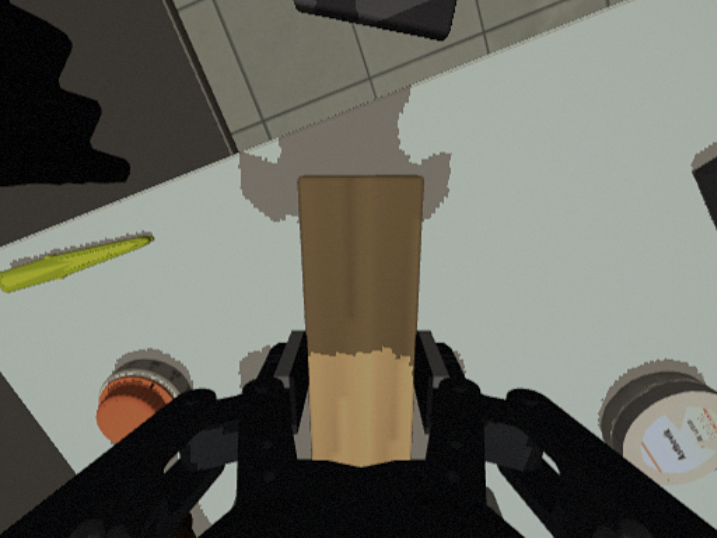

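The strip is held square, and the pile top is now 24 mm, so only one came away. I set it down in front of the foot, regrip near the outer end and push while logging the drag.

```bash
cat >> h.py <<'E'
def force(): 
    f=np.array(sense()['wrist_force']); return np.r_[f[:2]@SX,f[:2]@SY,f[2]]
def push(x0,x1,z,step=.01):
    f0=force(); n=int(round((x1-x0)/step))
    for i in range(1,n+1):
        move_l(S(x0+i*step,0,z),feed=.05); print('x %.0f'%((x0+i*step)*1e3),(force()-f0).round(1))
    return f0
E
python3 - <<'E'
from h import *
save('scene','sc1')
move_l(S(-.110,0,.045))
t=move_l(S(-.110,0,.020),feed=.03,until_force=2.5); z=sense()['position'][2]; print('down',t,z)
command_gripper(.055)
z=max(z,.0245)+.001
move_l(S(-.110,0,z)); move_l(S(-.155,0,z),feed=.1)
command_gripper(.03,45); print(sense()['finger_gap'])
push(-.155,-.085,z)
t=move_l(S(-.060,0,z),feed=.03,until_force=12); s=sense();pos=np.array(s['position'])
print('stop',t,(pos[:2]-F)@SX,(pos[:2]-F)@SY,force(),s['time_s'])
E
```

```text
down True 0.02492645920204775
0.04265322345973961
x -145 [-20.1   0.4  26. ]
x -135 [-2.4 -1.3  3.1]
x -125 [-9.8 -1.2 11.5]
x -115 [-6.1 -1.1  6.3]
x -105 [-5.7 -0.8  7. ]
x -95 [-4.9 -1.9  5. ]
x -85 [-4.1 -0.8  4.6]
stop True -0.08535541269500557 -0.0002585252143279572 [-1.31944602 -0.26189552  5.52097105] 17.2417
```

```bash
python3 - <<'E'
from h import *
sleep(.3);print(force(),sense()['position'])
p,_=save('scene','sc2');a=np.load('pics/sc1.npz')['p']
f=lambda q:cv2.resize(q[130:230,260:380,::-1],None,fx=5,fy=5,interpolation=cv2.INTER_CUBIC)
cv2.imwrite('pics/sc2c.png',cv2.resize(np.hstack([f(a)[:,:],f(p)]),(800,333)))
c=wcam();p,d=save('wrist','w3');np.savez('pics/w3c.npz',K=c[0],R=c[1],t=c[2])
W=world(d,c);hsv=cv2.cvtColor(p,cv2.COLOR_RGB2HSV)
for r in range(100,360,15):
    P=W[r,258]; print(r,p[r,258],P.round(4),((P[:2]-F)@SX).round(3))
E
```

```text
[-0.11043321  0.63587948  5.99259245] [0.5669711  0.04491454 0.02651756]
100 [116 111 101] [ 4.854e-01  3.060e-02 -2.000e-04] -0.168
115 [110 105  95] [ 0.4926  0.0319 -0.0005] -0.161
130 [112 109  99] [0.5    0.0332 0.0006] -0.153
145 [113 107  97] [0.5077 0.0346 0.    ] -0.145
160 [113 109  97] [5.157e-01 3.600e-02 2.000e-04] -0.137
175 [114 108  98] [5.238e-01 3.740e-02 4.000e-04] -0.129
190 [112 108  99] [5.323e-01 3.890e-02 3.000e-04] -0.121
205 [66 60 48] [0.5407 0.0404 0.0013] -0.112
220 [103  85  57] [0.5464 0.0414 0.0098] -0.106
235 [101  80  55] [0.5549 0.0429 0.0104] -0.098
250 [100  80  55] [0.5642 0.0446 0.0099] -0.088
265 [163 140  95] [0.5733 0.0462 0.0104] -0.079
280 [162 140  95] [0.5837 0.048  0.0095] -0.068
295 [163 140  95] [0.594  0.0498 0.0093] -0.058
310 [162 138  92] [0.6037 0.0516 0.0104] -0.048
325 [99 81 55] [0.6144 0.0534 0.0107] -0.037
340 [9 9 5] [0.5572 0.0432 0.0801] -0.095
355 [10  8 11] [0.5573 0.0432 0.0853] -0.095
```

View pics/sc2c.png

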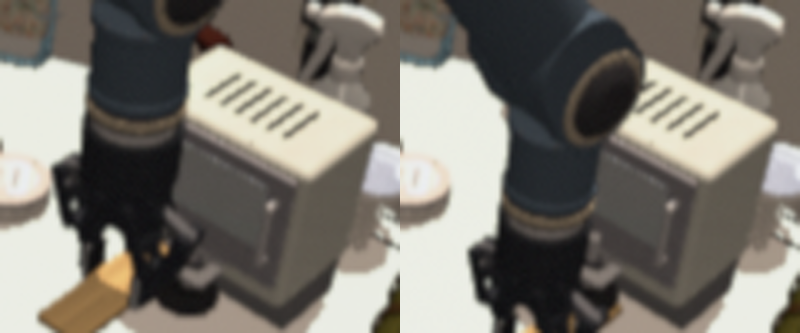

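The strip lies flat with its outer end at x ≈ −109 mm, so it is 14 mm short of home. The drag so far is contaminated by the fingers pressing down (Fz up to 26 N). I relieve that and push the rest of the way.

```bash
python3 - <<'E'
from h import *
z=.0265; x=-.0855
for i in range(5):
    move_l(S(x,0,z),feed=.02); sleep(.1); f=force(); print(z,f.round(2))
    if f[2]<1: break
    z+=.0004
t=False
for xx in np.arange(x+.003,-.060,.003):
    move_l(S(xx,0,z),feed=.02); sleep(.05); f=force(); print(round(xx*1e3,1),f.round(2),round(1e3*(np.array(sense()['position'])[:2]-F)@SX,1))
    if f[0]<-14: break
print(sense()['time_s'])
E
```

```text
0.0265 [ 0.82 -0.14  3.7 ]
0.0269 [ 0.91 -0.08  0.35]
-82.5 [-0.2   0.93 -0.23] -82.7
-79.5 [ 0.76 -0.87  0.81] -79.1
-76.5 [ 1.09  0.14 -0.17] -76.1
-73.5 [ 0.6   0.14 -1.01] -73.2
-70.5 [ 1.07 -0.44  0.85] -70.2
-67.5 [ 0.81  0.41 -0.41] -67.2
-64.5 [-2.72  0.43  1.22] -65.3
-61.5 [-10.34   0.62   7.83] -65.1
21.1417
```

The strip hit the plinth firmly at grip x ≈ −65 mm, with no drag above noise (±1 N) as it slid under the foot. That suggests the gap exceeds 10 mm. I release it, retreat and check by camera.

```bash
python3 - <<'E'
from h import *
command_gripper(.060); move_l(S(-.069,0,.03)); move_l(S(-.110,0,.12)); movep([.4042,.3113,.20],R(45))
p,d=save('top','top1');c=cam('top');W=world(d,c)
hsv=cv2.cvtColor(p,cv2.COLOR_RGB2HSV);Z=W[:,:,2]
print('tray pile',)
w=np.zeros(d.shape,bool);w[140:185,265:330]=1
m=(w&(hsv[:,:,0]<28)&(hsv[:,:,1]>60)&(abs(Z-.010)<.007)).astype(np.uint8)
k,l,s,_=cv2.connectedComponentsWithStats(m);i=1+np.argmax(s[1:,4]);P=W[l==i][:,:2]-F
xy=np.c_[P@SX,P@SY]*1e3;print(s[i],'x',np.percentile(xy[:,0],[0,2,50,98]).round(),'y',np.percentile(xy[:,1],[2,50,98]).round())
r=cv2.minAreaRect((W[l==i][:,:2]*1000).astype(np.float32));print(r)
q,_=save('scene','sc3')
c=wcam();pw,dw=camera('wrist');Ww=world(dw,c);h=cv2.cvtColor(pw,cv2.COLOR_RGB2HSV)
m=((abs(Ww[:,:,2]-.023)<.006)&(h[:,:,0]<28)&(h[:,:,1]>45)&(h[:,:,2]>110)).astype(np.uint8)
k,l,s,_=cv2.connectedComponentsWithStats(m);i=1+np.argmax(s[1:,4]);P=Ww[l==i]
print(cv2.minAreaRect((P[:,:2]*1000).astype(np.float32)),np.median(P[:,2]),sense()['time_s'])
cr=cv2.resize(q[170:240,285:365,::-1],None,fx=5,fy=5,interpolation=cv2.INTER_CUBIC);ct=cv2.resize(p[120:190,255:335,::-1],None,fx=5,fy=5,interpolation=cv2.INTER_CUBIC)
cv2.imwrite('pics/c3.png',np.hstack([cr,ct]))
E
```

```text
tray pile
[292 153  15  21 205] x [-93. -90. -55. -20.] y [-22.  -2.  18.]
((597.4671020507812, 48.25080108642578), (75.75161743164062, 42.9243278503418), 9.254335403442383)
((403.8395690917969, 311.7059631347656), (43.74806594848633, 138.95046997070312), 45.133941650390625) 0.023289569334829174 24.0333
```

View pics/c3.png

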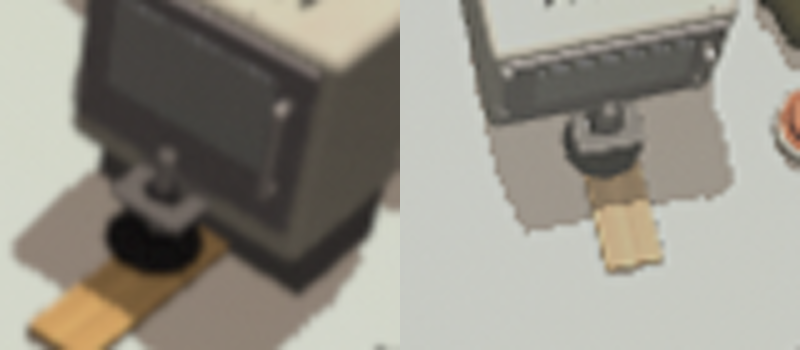

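Left crop: the strip runs under the black foot disc at (155,240). Right crop: it is square, with its outer end at (633,262), x ≈ −93 mm against −95 expected, so it is home. I compare the before and after frames for any foot lift.

```bash
python3 - <<'E'
from h import *
c=cam('scene');A=np.load('pics/sc0.npz');B=np.load('pics/sc3.npz')
ga,gb=[cv2.cvtColor(x['p'],cv2.COLOR_RGB2GRAY).astype(np.float32) for x in(A,B)]
for n,(u,v,w,h) in {'screw':(312,196,13,10),'cabinet':(300,165,60,25),'bracket':(306,203,28,12)}.items():
    T=ga[v:v+h,u:u+w];r=cv2.matchTemplate(cv2.resize(gb[v-6:v+h+6,u-6:u+w+6],None,fx=5,fy=5,interpolation=3),cv2.resize(T,None,fx=5,fy=5,interpolation=3),cv2.TM_CCOEFF_NORMED)
    _,m,_,l=cv2.minMaxLoc(r);print(n,m,l[0]/5-6,l[1]/5-6)
D=abs(ga-gb)[190:230,300:335];print('diff max rows',D.max(1).astype(int))
for X in(A,B):
    W=world(X['d'],c);P=(W[...,:2]-F);x=P@SX;y=P@SY;z=W[...,2]
    m=(abs(x)<.012)&(abs(y)<.012)&(z>.07)&(z<.12);print('screw top',np.sort(z[m])[-5:].round(4),m.sum())
    hs=cv2.cvtColor(X['p'],cv2.COLOR_RGB2HSV)
    m=(np.hypot(x,y)<.036)&(x<-.005)&(z>.012)&(z<.055)&(hs[...,2]<60);print('foot dark z pct',np.percentile(z[m],[2,10,50,90,98]).round(4),m.sum(),np.hypot(x[m],y[m]).max())
E
```

```text
screw 0.9982633590698242 0.0 0.0
cabinet 0.9999125599861145 0.0 0.0
bracket 0.999378502368927 0.0 0.0
diff max rows [ 5  5  5  5  5  5  7 10 10 10 10 11 11 10 11 10  8  8  7  8  8  8  7  7
  8 23 30 31 29 22 32 43 41 38 38 45 45 37 38 42]
screw top [0.1162 0.1172 0.1173 0.1179 0.1184] 65
foot dark z pct [0.026  0.0276 0.0304 0.0335 0.0395] 90 0.031476799016978245
screw top [0.1183 0.1188 0.119  0.1195 0.1198] 66
foot dark z pct [0.0258 0.0276 0.03   0.0328 0.0361] 92 0.031227822380728295
```

There is no foot motion at all (0.0 px), and the foot's visible rim bottom at ~26 mm puts the gap near 15 mm. A second strip is needed and would lift the foot ~5 mm. I fetch it.

```bash
python3 - <<'E'
from h import *
command_gripper(.054)
g=[.404,.3115]
move_l(g+[.065]); move_l(g+[.0375],feed=.06); f0=force()
command_gripper(.030,45); print('gap',sense()['finger_gap'])
move_l(g+[.045],feed=.04); move_l(g+[.13]); 
movep(S(-.125,0,.13),R(100)); sleep(.2); fz0=force(); print('held',fz0.round(2),sense()['finger_gap'])
p,d=camera('top');c=cam('top');W=world(d,c);q=c[0]@(c[1].T@(np.r_[g,.012]-c[2]));u,v=(q[:2]/q[2]).astype(int)
print('pile top z',np.median(W[v-3:v+4,u-3:u+4,2]))
move_l(S(-.125,0,.048)); t=move_l(S(-.125,0,.030),feed=.03,until_force=2.5); z=sense()['position'][2]; print(t,z)
z+=.0006; move_l(S(-.125,0,z),feed=.03); print((force()-fz0).round(1))
for x in np.arange(-.115,-.0649,.01):
    move_l(S(x,0,z),feed=.04); sleep(.05); f=force()-fz0; print(round(x*1e3),f.round(1),(np.array(sense()['position'])-S(x,0,z)).round(4))
    if f[0]<-20: break
print(sense()['time_s'])
E
```

```text
gap 0.04252227530360489
held [ 0.69 -0.28 -0.51] 0.04241236275255171
pile top z 0.01379904141830024
True 0.034146358141131435
[0.6 0.1 1.2]
-115 [-1.9  0.3  4.3] [-0.     -0.0001 -0.    ]
-105 [-3.1  0.5  5.1] [-0.0002 -0.0001  0.0001]
-95 [-3.3  0.8  5. ] [ 0.0001 -0.      0.0002]
-85 [-9.5  0.1 14.4] [-0.0029 -0.0006  0.0001]
-75 [-24.8   1.1  29.7] [-0.0098 -0.002   0.    ]
32.5
```

The strip stopped at x ≈ −85 with 25 N push and 30 N vertical, so something is binding. I look before pushing any more.

```bash
python3 - <<'E'
from h import *
pos=np.array(sense()['position']); x=(pos[:2]-F)@SX; y=(pos[:2]-F)@SY; print('at',x,y,pos[2])
move_l(S(x-.001,0,pos[2]),feed=.03); sleep(.1); print(force())
c=wcam();p,d=save('wrist','w4',s=1.2);W=world(d,c)
for u in(240,258,275):
  print([( round(1e3*((W[r,u][:2]-F)@SX)),round(1e3*W[r,u,2],1)) for r in range(120,345,12)])
save('scene','sc4');save('top','top4')
q=[np.load('pics/%s.npz'%n)['p'] for n in('sc4','top4')]
a=cv2.resize(q[0][160:240,270:370,::-1],(400,320),interpolation=2);b=cv2.resize(np.load('pics/w4.npz')['p'][144:384,100:400,::-1],(400,320))
cv2.imwrite('pics/c4.png',np.hstack([a,b]));print(sense()['time_s'])
E
```

```text
at -0.08502346633831148 -0.00027326760420190964 0.03476982426747849
[-1.71941463 -0.57551413  5.39471776]
[(-158, np.float64(0.8)), (-153, np.float64(21.0)), (-148, np.float64(20.4)), (-142, np.float64(20.5)), (-136, np.float64(20.5)), (-130, np.float64(21.2)), (-123, np.float64(21.1)), (-117, np.float64(20.4)), (-110, np.float64(21.8)), (-103, np.float64(19.9)), (-96, np.float64(20.3)), (-88, np.float64(20.0)), (-81, np.float64(20.6)), (-72, np.float64(19.5)), (-65, np.float64(20.6)), (-57, np.float64(20.9)), (-48, np.float64(20.6)), (-38, np.float64(19.8)), (-96, np.float64(86.5))]
[(-158, np.float64(-0.6)), (-153, np.float64(20.2)), (-148, np.float64(21.1)), (-142, np.float64(20.0)), (-136, np.float64(19.9)), (-129, np.float64(20.4)), (-123, np.float64(20.5)), (-116, np.float64(20.2)), (-110, np.float64(20.5)), (-103, np.float64(20.9)), (-96, np.float64(21.3)), (-88, np.float64(20.5)), (-81, np.float64(20.6)), (-73, np.float64(20.5)), (-65, np.float64(20.5)), (-56, np.float64(19.7)), (-48, np.float64(20.2)), (-39, np.float64(20.6)), (-94, np.float64(85.0))]
[(-158, np.float64(0.1)), (-153, np.float64(20.9)), (-147, np.float64(19.8)), (-142, np.float64(20.1)), (-136, np.float64(21.2)), (-130, np.float64(21.2)), (-124, np.float64(21.8)), (-117, np.float64(21.4)), (-109, np.float64(18.9)), (-103, np.float64(20.0)), (-96, np.float64(20.8)), (-88, np.float64(20.5)), (-81, np.float64(20.7)), (-72, np.float64(18.9)), (-65, np.float64(20.3)), (-56, np.float64(20.3)), (-48, np.float64(21.0)), (-39, np.float64(20.3)), (-96, np.float64(86.2))]
33.2667
```

View pics/c4.png

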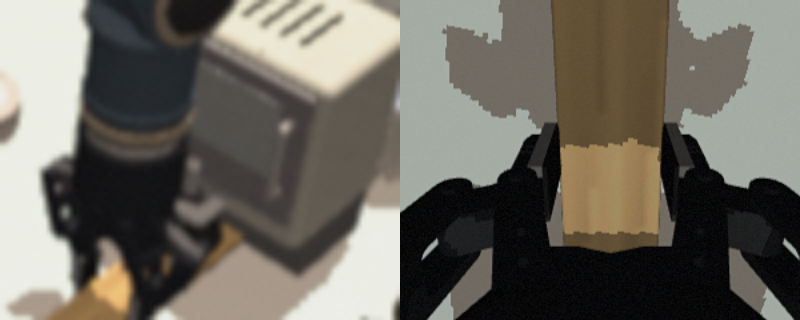

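The strip is level at 20 mm and straight, with its end at x ≈ −15 just touching the foot's cone. Pushing also makes the hand bear down (Fz ≈ 1.2·Fx), which locks the strip by friction. I push in small steps and trim the height to keep Fz near zero.

```bash
cat >> h.py <<'E'
def softpush(x,x1,z,step=.002,fmax=18,zmax=.0025):
    z0=z
    while x<x1:
        x+=step; move_l(S(x,0,z),feed=.04); f=force(); k=0
        while abs(f[2])>2 and k<3:
            z=min(max(z+.0001*f[2],z0-.001),z0+zmax); move_l(S(x,0,z),feed=.04); f=force(); k+=1
        P=np.array(sense()['position']); xa=(P[:2]-F)@SX
        print('%.0f act %.1f z %.2f/%.2f'%(x*1e3,xa*1e3,z*1e3,P[2]*1e3),f.round(1))
        if f[0]<-fmax: break
    return x,z
E
python3 - <<'E'
from h import *
z=.0348; x=-.086
for i in range(3):
    f=force(); z+=.0001*f[2]; move_l(S(x,0,z),feed=.03)
print(force().round(1),z)
softpush(x,-.068,z); print(sense()['time_s'])
E
```

```text
[ 0.6 -1.3 -0.9] 0.03521741657477166
-84 act -85.6 z 35.22/34.94 [-4.6 -1.1  1.7]
-82 act -85.2 z 35.88/34.96 [-6.7 -1.4  1.5]
-80 act -83.8 z 36.14/34.97 [-8.  -0.6  1.1]
-78 act -81.9 z 36.14/34.95 [-8.4 -0.7  1.7]
-76 act -80.2 z 36.42/35.08 [-9.6 -0.7  1.3]
-74 act -78.0 z 36.42/35.10 [-7.6 -0.2  0.4]
-72 act -76.1 z 36.42/35.03 [-8.7 -0.4  0.7]
-70 act -72.4 z 36.42/35.47 [-4.8 -0.5 -1. ]
-68 act -67.9 z 35.49/35.57 [-3.4  2.2 -2.2]
37.7667
```

That worked: 8–9 N drag on the cone, dropping to ~3.4 N on the flat, so the foot is lifting. Now I regrip near the outer end and push home.

```bash
python3 - <<'E'
from h import *
command_gripper(.055); z=.0358
move_l(S(-.068,0,z),feed=.05); move_l(S(-.112,0,z),feed=.1)
c=wcam();p,d=camera('wrist');W=world(d,c);L=[W[r,258] for r in range(60,330,3)]
L=[(round(1e3*((P[:2]-F)@SX)),round(1e3*P[2])) for P in L]; print([q for q in L if q[1]>14][:3])
command_gripper(.03,45); print(sense()['finger_gap'],force().round(1))
for i in range(4):
    f=force(); z+=.0001*f[2]; move_l(S(-.112,0,z),feed=.03)
print(force().round(1),z)
softpush(-.112,-.058,z,step=.003,fmax=13,zmax=.002); print(sense()['time_s'])
E
```

```text
[(-139, 17), (-138, 20), (-136, 20)]
0.04257373292629301 [-0.5  0.4  5.1]
[ 5.7  0.6 -0.4] 0.03611396365194921
-109 act -110.8 z 37.13/36.40 [-3.9  0.5  0.2]
-106 act -108.4 z 37.13/36.36 [-4.3  0.2  1.3]
-103 act -105.5 z 37.13/36.34 [-5.4  0.5  1.8]
-100 act -102.5 z 37.33/36.42 [-5.8  0.7 -0. ]
-97 act -99.2 z 37.33/36.45 [-5.6 -0.2  0.3]
-94 act -95.6 z 37.33/36.60 [-5.6  0.4 -0.8]
-91 act -91.9 z 37.33/36.84 [-4.  -0.5 -0.5]
-88 act -88.2 z 37.11/37.07 [-4.7 -0.8 -1.5]
-85 act -84.6 z 37.11/37.14 [-3.   0.3 -1.7]
-82 act -81.6 z 37.11/37.18 [-3.1 -0.6 -1.3]
-79 act -78.7 z 37.11/37.14 [-2.1  0.1 -1.8]
-76 act -75.7 z 36.41/36.56 [-1.9  0.1 -0.6]
-73 act -74.2 z 36.41/36.36 [-5.1  0.2  1.4]
-70 act -71.5 z 36.41/36.33 [-6.1  0.2  1.5]
-67 act -68.1 z 36.63/36.39 [-6.3  0.2  0.8]
-64 act -65.1 z 36.63/36.37 [-5.1 -0.4  1.1]
-61 act -64.9 z 37.61/36.40 [-9.4  0.1 -0.4]
-58 act -64.7 z 38.11/36.35 [-14.6   0.5   2.9]
47.9333
```

It stopped hard at the same place as the first strip. I relax, release, retreat and check.

```bash
python3 - <<'E'
from h import *
move_l(S(-.0650,0,.0364),feed=.03); print(force().round(1))
command_gripper(.062); move_l(S(-.075,0,.045),feed=.1); move_l(S(-.110,0,.13)); movep([.42,.20,.25],R(72))
p,d=save('top','top5');c=cam('top');W=world(d,c);hsv=cv2.cvtColor(p,cv2.COLOR_RGB2HSV);Z=W[:,:,2]
w=np.zeros(d.shape,bool);w[140:185,265:330]=1
m=(w&(hsv[:,:,0]<28)&(hsv[:,:,1]>60)&(abs(Z-.02)<.006)).astype(np.uint8)
k,l,s,_=cv2.connectedComponentsWithStats(m);i=1+np.argmax(s[1:,4]);P=W[l==i];xy=np.c_[(P[:,:2]-F)@SX,(P[:,:2]-F)@SY]*1e3
print('x',np.percentile(xy[:,0],[0,2,50]).round(),'y',np.percentile(xy[:,1],[2,50,98]).round(),'z',np.median(P[:,2]),cv2.minAreaRect((P[:,:2]*1000).astype(np.float32)))
q,_=save('scene','sc5')
ga,gb=[cv2.cvtColor(x,cv2.COLOR_RGB2GRAY) for x in(np.load('pics/sc3.npz')['p'],q)]
for n,(u,v,W_,h) in {'screw':(314,197,9,8),'cabinet':(300,165,60,25)}.items():
    T=ga[v:v+h,u:u+W_];r=cv2.matchTemplate(cv2.resize(gb[v-8:v+h+6,u-6:u+W_+6],None,fx=5,fy=5,interpolation=2),cv2.resize(T,None,fx=5,fy=5,interpolation=2),cv2.TM_CCOEFF_NORMED)
    _,mm,_,lo=cv2.minMaxLoc(r);print(n,mm,lo[0]/5-6,lo[1]/5-8)
cr=cv2.resize(q[165:240,285:365,::-1],None,fx=5,fy=5,interpolation=2);ct=cv2.resize(p[120:195,255:335,::-1],None,fx=5,fy=5,interpolation=2)
cv2.imwrite('pics/c5.png',np.hstack([cr,ct]));print(sense()['time_s'])
E
```

```text
[-4.4  0.1 -0.4]
x [-92. -91. -58.] y [-22.  -2.  18.] z 0.020856237561934554 ((598.1484985351562, 48.17909622192383), (76.04341888427734, 41.65437698364258), 8.865925788879395)
screw 0.9976525902748108 0.0 0.0
cabinet 0.9996647834777832 0.0 0.0
50.7333
```

View pics/c5.png

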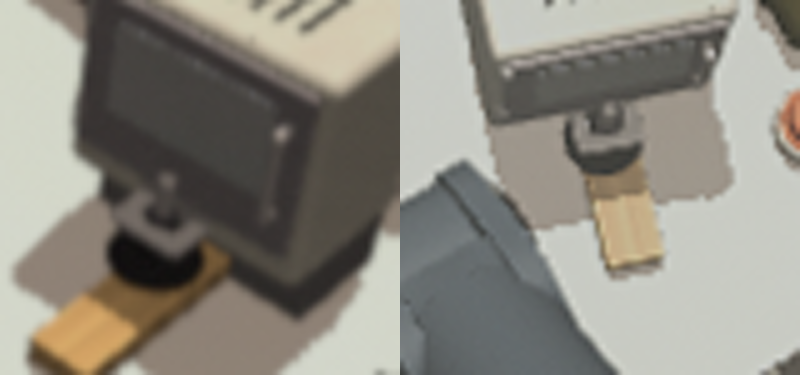

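The stack is two level strips, flush at x ≈ −91 mm. The screw did not move even now, so my earlier screw comparison said nothing about lift. I compare the foot's dark disc itself across the three states.

```bash
python3 - <<'E'
from h import *
for cn,fs in(('scene',('sc0','sc3','sc5')),('top',('top0','top1','top5'))):
  c=cam(cn)
  for f in fs:
    X=np.load('pics/%s.npz'%f);W=world(X['d'],c);P=W[...,:2]-F;x=P@SX;y=P@SY;z=W[...,2];v=X['p'].max(2)
    m=(np.hypot(x,y)<.036)&(x<-.005)&(z>.022)&(z<.055)&(v<60)
    r,cc=np.nonzero(m);print(f,m.sum(),'z',np.percentile(z[m],[10,50,90]).round(4),'rows',r.min(),r.max(),r.mean().round(2),'cols',cc.min(),cc.max())
ga,g3,g5=[cv2.cvtColor(np.load('pics/%s.npz'%f)['p'],cv2.COLOR_RGB2GRAY).astype(int) for f in('sc0','sc3','sc5')]
for u in(312,316,320): print(u,ga[210:228,u],g3[210:228,u],g5[210:228,u])
c=cam('top');W=world(np.load('pics/top5.npz')['d'],c);q=c[0]@(c[1].T@(np.array([.404,.3115,.012])-c[2]));print('tray px',q[:2]/q[2])
E
```

```text
sc0 90 z [0.0276 0.0304 0.0335] rows 214 224 219.56 cols 306 321
sc3 92 z [0.0276 0.03   0.0328] rows 214 224 219.79 cols 306 321
sc5 97 z [0.0346 0.0376 0.0406] rows 212 222 217.9 cols 307 321Traceback (most recent call last):
  File "<stdin>", line 7, in <module>
    return _quantile_unchecked(
        a, q, axis, out, overwrite_input, method, keepdims, weights)
    return _ureduce(a,
                    func=_quantile_ureduce_func,
    ...<5 lines>...
                    overwrite_input=overwrite_input,
                    method=method)
    r = func(a, **kwargs)
    result = _quantile(arr,
                       quantiles=q,
    ...<2 lines>...
                       out=out,
                       weights=wgt)
    slices_having_nans = np.isnan(arr[-1, ...])
                                  ~~~^^^^^^^^^
IndexError: index -1 is out of bounds for axis 0 with size 0
```

The foot disc was unmoved after the first strip (30.4 → 30.0 mm) and rose about 7 mm with the second. So two strips are the right number, and the lift is well under 11.8 mm. I hand in.

```bash
python3 -c "
from h import *
print(sense()['time_s'],force().round(1)); finish_job()"
```

```text
50.7333 [-0.3 -0.6 -1.7]
the job is handed in; nothing more can be done
```

I packed two plywood strips under the foot, one on top of the other, and handed the job in at 50.7 s. Both stopped hard against the plinth at the same place. The third strip stays in the tray, and I kept clear of the bowl, the timer and the pot but did not re-measure them at the end.

**Last checks:**
- **Strips:** the outer end of the stack is at x ≈ −91 to −93 mm (−95 nominal, within my foot-axis error). It sits about 2 mm off centre, within about 1° of straight, with its top at about 20–21 mm.
- **Foot:** it did not move with one strip and rose about 7 mm with two (limit 11.8 mm). The second strip dragged 3–9 N going in, so the foot should be bearing on it. I did not measure that contact force directly.
- **Tray:** the remaining pile top read about 14 mm (13 mm expected for one strip). I did not re-check its sideways position, but the tray allows only 2.5 mm of play.

**What went wrong or disagreed:**
- **Screw check:** I first took the unmoved screw as proof that one strip had not lifted the foot. The screw does not move with the foot, so I repeated the check on the foot disc, which gave the same answer.
- **Second strip:** it jammed at first, at 25 N push and 30 N vertical. Easing off the downward pressure freed it.
- **First strip:** it briefly showed about 26 N vertical force during its push.

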